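Slide a loaded carrier up a step to the gauge stop

TASK

A rejected lock body stands loose on a steel carrier plate on the low infeed plate. Grip the carrier by its upright tab, tip its nose a little onto the raised gauge plate and slide it up over the step so that it rests on both plates while it crosses (slide it, do not carry it through the air; no hard knocks or jamming), then push it squarely against the buffer strip of the stop bar, press gently with about 10 N (never 20 N) for half a second and let go. The lock body must stay standing in its place on the carrier, and the small parts lying around must be left alone.

Things in the scene. Friction and masses are not known exactly. Their poses are not given: they have to be found in the camera images.
- infeed: Fixed bare-steel plate, 260 mm long, 130 mm wide, top 20 mm above the bench. Origin: on its top surface, middle of the step line. +x is the slide direction (level, toward the gauge plate), +y across, z up. The plate covers x = -263 to -3 mm; a 3 mm gap then separates it from the step.
- gauge: Fixed grey-painted plate, 260 mm long, 130 mm wide, in line with the infeed plate and 4 to 8 mm higher (a square upright step; the height varies, read or feel it). Origin: on its top surface, middle of the step edge; same axes as the infeed plate; the plate covers x = 0 to 260 mm.
- stop: Fixed steel stop bar on the gauge plate, 200 to 225 mm past the step, 20 mm thick, 110 mm wide, 20 mm high. Origin: foot of its face toward the step, mid-width; +x points away from the step. A rigid dark buffer strip (70 mm wide, 12 mm high) sticks out of this face toward the step by 2 to 26 mm, different each time and not measured: the nose meets the strip, so feel for it.
- carrier: Loose flat dark-steel carrier plate, 150 mm long (x), 80 mm wide (y), 6 mm thick, with sharp square edges that catch on a step, about 0.4 kg. Origin: centre of its underside. +x is its nose, which leads toward the step. The upright tab for gripping stands 45 mm behind the centre.
- tab (a point): Grip point on the carrier's tab: 36 mm above the carrier's underside, 45 mm behind the carrier's centre. The tab is an upright block 26 mm long (carrier x), 12 mm thick (carrier y, pinch it across this), from 6 to 56 mm above the underside. Rear edge of the carrier is 30 mm behind this point. Axes as the carrier's.
- nose (a point): Middle of the carrier's front lower edge, 75 mm ahead of the carrier's centre, at underside height. Axes as the carrier's.
- lock: Loose aluminium lock body standing on end on the carrier's front half, 30 mm (x) by 44 mm (y) by 62 mm tall, about 0.2 kg. Origin: centre of its underside, about 20 to 34 mm ahead of the carrier's centre. z up. Do not grip it.
- lock_centre (a point): Centre of the lock body, 31 mm above its underside.
- bridge: Bystander: red contact bridge, 50 x 14 x 24 mm, with two copper contacts, loose on the bench. Origin: centre of its underside.
- pin: Bystander: stepped steel roller pin standing up, 22 mm diameter, 38 mm high, loose on the bench. Origin: centre of its underside.
- cap: Bystander: round yellow plastic end cap, 38 mm diameter, 22 mm high, loose on the bench. Origin: centre of its underside.
- hook: Bystander: chrome hook latch lying flat, about 77 x 26 x 8 mm, loose on the bench. Origin: on its underside, middle of its length.
Things that resemble listed ones, but are neither listed nor needed, are in the scene too. Of the things that look like the lock, the middle-sized one is meant.

How it is judged:
On the way, in this order (a step that is already met when the one before it is completed fails the run):
1. the carrier's nose is at least 10 mm over the gauge plate while the carrier rests on both plates at once (x of nose in the frame of gauge above 0.01 m and x of carrier in the frame of gauge below 0.03 m and contact force between carrier and gauge above 0.2 N and contact force between carrier and infeed above 0.2 N), for 0.2 s.
2. the whole carrier is past the step, lying on the gauge plate (x of carrier in the frame of gauge above 0.08 m and contact force between carrier and gauge above 0.2 N and angle between carrier's own z axis and vertical below 0.05 rad), for 0.1 s.
3. the carrier is pressed against the stop bar (its buffer strip) with more than 5 N (contact force between carrier and stop above 5 N), for 0.3 s.
At the end, for the whole second after the job is handed in: Carrier flat and at rest on the gauge plate, nose at the buffer, at most 30 mm short of the stop bar, square within 0.06 rad, within 20 mm of the centre line; lock body upright on the carrier, 5 to 50 mm ahead of its centre, within 20 mm of its centre line; nothing held (x of nose in the frame of stop between -0.03 and 0.001 m and angle between the x axis of carrier and the x axis of gauge, either way round below 0.06 rad and y of carrier in the frame of gauge between -0.02 and 0.02 m and z of carrier in the frame of gauge between -0.002 and 0.002 m and angle between carrier's own z axis and vertical below 0.03 rad and angle between lock's own z axis and vertical below 0.06 rad and x of lock in the frame of carrier between 0.005 and 0.05 m and y of lock in the frame of carrier between -0.02 and 0.02 m and z of lock in the frame of carrier between 0.004 and 0.008 m and linear speed of each of carrier, lock below 0.01 m/s and contact force between carrier and the fingers below 0.1 N); the robot touches nothing.
It fails at once if the carrier is carried: its centre is more than 12 mm above the gauge plate (z of carrier in the frame of gauge above 0.012 m).
It fails at once if the carrier strikes or presses the gauge plate or step with 25 N, the stop bar or its buffer with 20 N, or the infeed plate with 45 N or more (contact force between carrier and gauge above 25 N or contact force between carrier and infeed above 45 N or contact force between carrier and stop above 20 N).
It fails at once if the carrier is tipped more than 0.26 rad (angle between carrier's own z axis and vertical above 0.26 rad).
It fails at once if the lock body tips more than 0.4 rad or is gripped or pushed by the fingers (angle between lock's own z axis and vertical above 0.4 rad or contact force between lock and the fingers above 1 N).
It fails at once if a bystander part is moved more than 15 mm (distance of any of bridge, pin, cap, hook from where it was at the start of the episode above 0.015 m).
It also fails if it takes over 72 s, if anything falls off the work surface, if the arm or the gripper's body presses on something with over 40 N, if the wrist force passes 120 N, or if a joint passes its speed limit or range.

ROBOT

A 6-joint arm with a two-finger parallel gripper is mounted at the origin on the work surface. World frame = base frame: x ahead of the robot, y to its left, z up, the work surface at z = 0. Lengths are in m, angles in rad, forces in N, time in s.
With the tool pointing down it reaches from about 0.35 to 0.775 m from the base axis. Payload 5.5 kg.
Tool frame: the origin (TCP) lies midway between the tips of the shut fingers; the grasp point (between the pads) lies 19 mm behind it; z points along the fingers, y is the direction in which the jaws open and shut (so a half turn about z gives the same grasp; the last joint's range is limited). The gripper opens to 85 mm and grips with 20 to 120 N. Pads are 22 mm wide; open, the fingers measure 114 mm over their backs; the gripper's body (76 mm by 85 mm) begins 54 mm behind the grasp point. The pads swing forward as they close: fully open they stand 13 mm farther back than shut.
Start: joints at [-1.279, 0.313, 0.046, 1.304, 0, 1.431], TCP at [0.241, -0.522, 0.231] pointing down, gripper open.
Joint ranges: [-2.76, 2.76], [-0.86, 1.69], [-1.03, 1.26], [-2.2, 2.34], [-1.47, 1.5], [-3.14, 3.14]. Speed limits (rad/s): [2.57, 2.57, 3.14, 3.14, 3.14, 3.14].

INTERFACE

Orientations are given as a unit quaternion [w, x, y, z].
In Python, from workcell import env gives the robot as it stands.
- The arm moves only by the shell command python3 -m creep 'ROWS' [OPENING] [FORCE]. ROWS is JSON, a list of rows, each a list of 6 numbers: the shift along the tool's x, y, z in m, then the turn, a rotation vector about the tool's x, y, z in degrees. A call has exactly 8 rows; each row is the pose to reach, as a shift and turn from the pose commanded when the call began, along the tool's axes at that moment; what a row does not reach only later rows make up. A row lasts 1/10 s, in which the tool goes at most 50 mm and 8.59 degrees, less where a joint would pass 70% of its speed; a pose out of reach is approached as far as the arm can. A call with a gripper value outside its range is refused whole. OPENING is the finger opening in m, from 0 to 0.0854, set as the call begins (- or left out, the last holds). The fingers move at their own pace and stop on an object; FORCE is the grip in N (left out, the last holds). Time passes only in rows, so rows that repeat a pose let the fingers close, or fill a call up. It gives the time, the measured TCP pose, the force and the opening at its end, in the units of the state.
- env.get_state(): the state, without advancing time (a new reading comes with each control period).
- env.read_camera(name): name is "side" or "top" or "wrist"; returns (picture, depth): 384x512x3 uint8, blue, green, red; 384x512 float32, m along the optical axis (not along the pixel's ray), 0 where there is no reading.
- env.camera_params(name): a dict with "fx", "fy", "cx", "cy" (pixels), "k1" (the pictures are not rectified: a ray, as slopes to the right and down, at radius r is drawn at 1 + k1 r^2 times it, then the intrinsics apply), "position" and "orientation" of the camera in the world. Camera axes: x right, y up, looking along -z (the intrinsics and any distortion apply to the point x, -y, -z); pixel columns grow to the right and rows downward; lengths in m; the calibration is good to about 2 mm. A picture is of the moment at which its call begins: read the wrist's pose just before it. camera_params takes no time and is no camera call; for the wrist camera it gives the pose at the moment of the call.
- env.hand_in(): hands the job in, once; it reports no verdict.
The state is a dict: "clock": time; "joint_pos": joint angles; "qvel": joint speeds; "tau": joint torques, N m; "tcp_pos": TCP position; "orientation": TCP orientation; "wrist_force": force on the tool from outside, world axes, zero at the start; "ft_torque": the same for the moment, N m; "finger_gap": finger opening in m.
Only numpy, scipy, OpenCV 4.12 (cv2) and the standard library are available. Lean on these libraries where they do the work, as an engineer would, in place of code of your own. Each camera call takes 0.05 s, during which the arm holds its last target. There are 200 camera calls.

## Working session

There is one attempt and no reset: what is moved stays moved. The work goes in short steps, Python scripts to look and compute and a shell command to move; the robot and the scene stay as the last step left them, time stands still between calls to the robot, and variables do not carry over. Pictures are saved under pics/ and viewed, about 8 in all and at most 12, crops included, and the job is handed in when it is done.

```bash
mkdir -p pics; ls
cat > h.py <<'E'
import numpy as np, cv2
from scipy.spatial.transform import Rotation as R
from workcell import env
def rot(q): return R.from_quat([q[1],q[2],q[3],q[0]])
def cloud(name):
    p=env.camera_params(name); im,d=env.read_camera(name)
    K=np.array([[p['fx'],0,p['cx']],[0,p['fy'],p['cy']],[0,0,1.]])
    v,u=np.mgrid[0:384,0:512]
    xd=(u-p['cx'])/p['fx']; yd=(v-p['cy'])/p['fy']
    x,y=xd.copy(),yd.copy()
    for _ in range(20):
        s=1+p['k1']*(x*x+y*y); x=xd/s; y=yd/s
    P=np.stack([x*d,-y*d,-d],-1)
    W=P@rot(p['orientation']).as_matrix().T+np.array(p['position'])
    W[d==0]=np.nan
    return im,W
E
python3 - <<'E'
from h import *
for n in ['top','side']:
    im,W=cloud(n); np.save(n+'.npy',W); cv2.imwrite(f'{n}.png',im); cv2.imwrite(f'pics/{n}1.png',cv2.resize(im,(800,600)))
print(env.get_state()); print({n:env.camera_params(n) for n in ['top','side']})
E
```

```text
pics
{'clock': 0.1, 'joint_pos': array([-1.27859183e+00,  3.13938322e-01,  4.50896729e-02,  1.30359474e+00,
        1.25385237e-05,  1.43114779e+00]), 'qvel': array([ 0.00066033, -0.00280045,  0.00397215,  0.00067177,  0.00044001,
       -0.00120962]), 'tau': array([ 2.26897224e-03, -4.81725097e+01,  2.99244958e+01,  1.26674978e-02,
       -1.42610143e-04,  1.54701542e-06]), 'tcp_pos': array([ 0.24050618, -0.52178562,  0.23048944]), 'orientation': array([-8.21614076e-04,  9.76777974e-01,  2.14252447e-01, -5.65053508e-05]), 'wrist_force': array([ 0.04261713, -0.39246662,  0.21416111]), 'ft_torque': array([ 0.02081443,  0.02165038, -0.01954536]), 'finger_gap': 0.08537903629177077}
{'top': {'fx': 392.37658841793717, 'fy': 392.37658841793717, 'cx': 256.51813641893267, 'cy': 195.00921824479883, 'k1': -0.010586154217284866, 'position': array([0.39616162, 0.04011741, 0.8231702 ]), 'orientation': array([ 0.7150302 ,  0.0842124 , -0.07933639, -0.68945328])}, 'side': {'fx': 431.0713971505627, 'fy': 431.0713971505627, 'cx': 251.77627827604132, 'cy': 183.25394697713097, 'k1': -0.06913323299962622, 'position': array([0.33066987, 0.64109458, 0.50313527]), 'orientation': array([-0.18069172, -0.08235115,  0.4571936 ,  0.86691568])}}
```

View pics/top1.png

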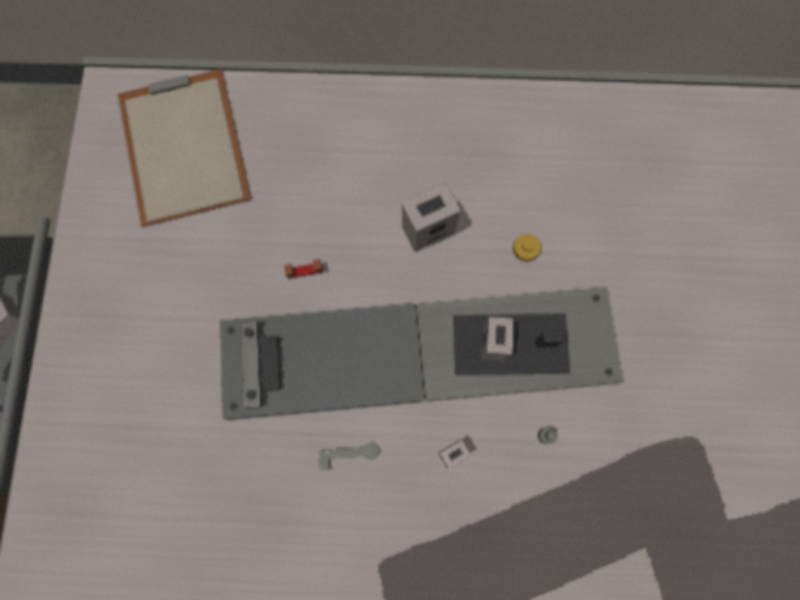

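View pics/side1.png

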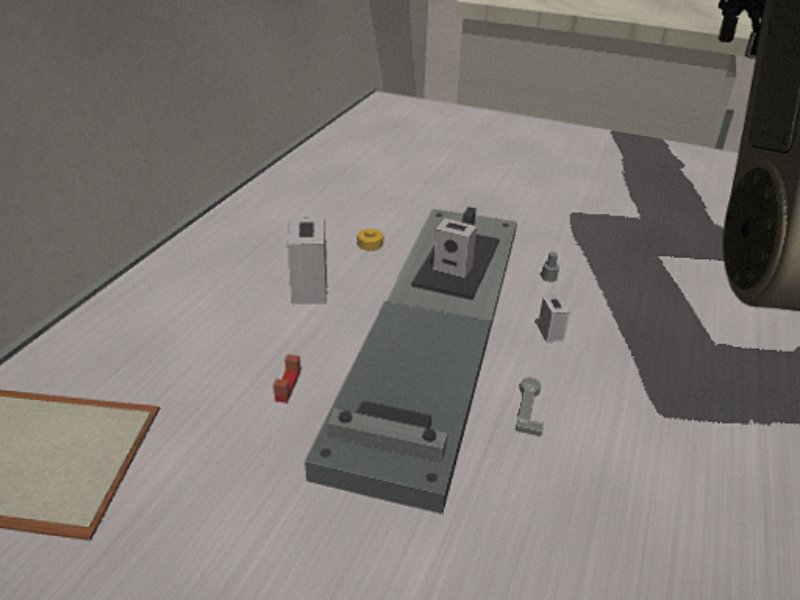

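The top view has the infeed right and the gauge left. The carrier is at about (511,344), its tab at (547,341), the lock at (500,336), the buffer strip at (272,362) and the step line at x≈421. In the side view the carrier stands behind, and the lock is the middle-sized body at (455,248).

```bash
cat > m.py <<'E'
from h import *
W=np.load('top.npy'); im=cv2.imread('top.png')
def at(u,v,r=1):
    c=int(u*.64);q=int(v*.64); return np.nanmedian(W[q-r:q+r+1,c-r:c+r+1].reshape(-1,3),0).round(4)
for n,p in dict(bench=(480,520),tab=(547,341),lock=(500,322),strip=(272,362),bar=(250,362),g1=(300,330),g2=(300,390),g3=(400,320),g4=(400,385),i1=(440,320),i2=(440,385),i3=(590,320),i4=(600,360),carr=(470,345),pin=(548,435),cap=(528,247),hook=(350,453),bridge=(305,270)).items(): print(n,at(*p))
def fit(name,box,zr):
    u0,u1,v0,v1=[int(a*.64) for a in box]
    w=W[v0:v1,u0:u1].reshape(-1,3); w=w[(w[:,2]>zr[0])&(w[:,2]<zr[1])]
    (c,s,a)=cv2.minAreaRect((w[:,:2]*1000).astype(np.float32)); print(name,len(w),np.round(c,1),np.round(s,1),round(a,2),'z',np.median(w[:,2]).round(4))
fit('plates',(200,640,270,430),(.013,.034))
fit('lock',(470,530,300,370),(.08,.1))
fit('tab',(520,580,320,360),(.06,.09))
# carrier by darkness
g=im.sum(2); 
m=np.zeros(g.shape,bool); m[int(300*.64):int(385*.64),int(440*.64):int(580*.64)]=1
d=m&(g<170); w=W[d]; w=w[w[:,2]<.04]
print('carrier',cv2.minAreaRect((w[:,:2]*1000).astype(np.float32)),len(w),np.median(w[:,2]))
E
python3 m.py
```

```text
bench [ 0.3137 -0.0612  0.0018]
tab [ 0.5347 -0.1348  0.0712]
lock [ 0.5525 -0.0736  0.0878]
strip [0.5005 0.2118 0.0405]
bar [0.4987 0.2383 0.0481]
g1 [0.5452 0.1815 0.0267]
g2 [0.4671 0.1751 0.0273]
g3 [0.5646 0.0495 0.0264]
g4 [0.4781 0.0463 0.0272]
i1 [ 0.5682 -0.0027  0.0207]
i2 [ 0.4805 -0.0046  0.0206]
i3 [ 0.5756 -0.2031  0.0203]
i4 [ 0.5208 -0.2161  0.02  ]
carr [ 0.5343 -0.0422  0.0257]
pin [ 0.4211 -0.1405  0.0368]
cap [ 0.6729 -0.1204  0.0219]
hook [0.3909 0.1079 0.0083]
bridge [0.6344 0.1841 0.0094]
plates 13995 [530.9  21.8] [204.6 532. ] 0.21 z 0.0261
lock 365 [535.7 -73.2] [30.1 43.8] 87.54 z 0.0883
tab 107 [ 540.1 -141.7] [11.6 25.8] 1.61 z 0.0759
carrier ((536.5708618164062, -97.55481719970703), (73.51129913330078, 145.95916748046875), 2.6887588500976562) 608 0.026441280573349324
```

```bash
cat >> m.py <<'E'
print('----')
fit('gauge',(200,418,295,425),(.0235,.031))
fit('infeed',(425,640,280,405),(.013,.0232))
fit('bar',(225,290,315,410),(.0435,.053))
fit('strip',(255,290,330,400),(.036,.0425))
# line fits of plate side edges in gradient: use y-bins, x extremes
w=W[170:275,130:400].reshape(-1,3); w=w[(w[:,2]>.016)&(w[:,2]<.032)]
for lab,f in (('xmax',lambda a:np.percentile(a,99.5)),('xmin',lambda a:np.percentile(a,.5))):
    ys=np.arange(-.21,.26,.01); pts=[(y,f(w[abs(w[:,1]-y)<.005,0])) for y in ys if (abs(w[:,1]-y)<.005).sum()>20]
    pts=np.array(pts); L=cv2.fitLine(pts.astype(np.float32),cv2.DIST_HUBER,0,.001,.001).ravel(); print(lab,L, 'x at y=0',L[3]-L[2]*L[1]/L[0])
# step position
for x0 in (.48,.5,.52,.55,.58):
    s=w[(abs(w[:,0]-x0)<.01)&(abs(w[:,1])<.1)]
    for y in np.arange(-.0,.045,.004): print(round(np.median(s[abs(s[:,1]-y)<.002,2])*1000,1),end=' ')
    print()
E
python3 m.py | sed -n '/----/,$p'
```

```text
----
gauge 6700 [507.1 153.1] [128.6 260.3] 7.42 z 0.0274
infeed 4677 [ 541.  -108.5] [128.4 260.4] 7.3 z 0.0204
bar 557 [497.5 228. ] [107.7  42.8] 8.98 z 0.0476
strip 415 [498.5 216.5] [89.3 25.2] 7.25 z 0.0404
xmax [ 0.991794   -0.12784629 -0.033       0.5946703 ] x at y=0 0.59041643
xmin [ 0.99159646 -0.12936935 -0.034       0.46720228] x at y=0 0.46276644
20.7 20.4 20.4 19.7 24.5 27.2 27.9 27.0 27.4 27.4 27.4 27.1 
19.2 20.0 19.7 20.8 20.1 25.8 27.1 27.5 26.8 26.2 27.1 27.3 
20.3 19.8 20.0 19.8 19.8 20.1 28.0 27.6 27.3 27.1 27.1 27.1 
19.9 19.9 19.9 20.0 19.8 19.3 20.4 27.5 26.5 27.4 28.1 27.4 
19.8 19.7 19.4 19.0 19.9 20.7 20.0 20.1 27.1 27.1 27.7 26.8
```

```bash
python3 -m creep '[[0.02,-0.01,0,0,0,-4],[0.055,-0.028,0,0,0,-12],[0.095,-0.048,0,0,0,-20],[0.135,-0.069,0.01,0,0,-28],[0.175,-0.089,0.02,0,0,-36],[0.215,-0.11,0.03,0,0,-44],[0.25,-0.128,0.035,0,0,-52],[0.285,-0.145,0.04,0,0,-60]]' 0.06 40
python3 - <<'E'
from h import *
s=env.get_state(); r=rot(s['orientation'])
t=np.array([.540,-.1417,.15])-s['tcp_pos']; print(r.inv().apply(t), r.as_matrix().round(4))
E
```

```text
clock: 0.9
tcp_pos: [0.4393, -0.2694, 0.1906]
orientation: [-0.0, 0.737, 0.676, -0.0]
wrist_force: [0.3, 0.7, -0.9]
finger_gap: 0.0599
[0.1357961  0.08946414 0.04060984] [[ 8.560e-02  9.963e-01 -8.000e-04]
 [ 9.963e-01 -8.560e-02  6.000e-04]
 [ 6.000e-04 -8.000e-04 -1.000e+00]]
```

```bash
python3 -m creep '[[0.03,0.02,0.008,0,0,-2],[0.06,0.04,0.016,0,0,-4],[0.09,0.06,0.025,0,0,-6],[0.115,0.078,0.032,0,0,-8],[0.13,0.087,0.038,0,0,-8],[0.136,0.0895,0.04,0,0,-8],[0.136,0.0895,0.04,0,0,-8],[0.136,0.0895,0.04,0,0,-8]]'
python3 - <<'E'
from h import *
im,W=cloud('wrist'); np.save('w.npy',W); cv2.imwrite('pics/w1.png',cv2.resize(im,(768,576)))
s=env.get_state(); print(s['tcp_pos'],rot(s['orientation']).as_matrix().round(4),s['wrist_force'])
w=W.reshape(-1,3)
m=(w[:,2]>.068)&(w[:,2]<.082)&(abs(w[:,0]-.54)<.03)&(abs(w[:,1]+.142)<.03)
print(m.sum(),cv2.minAreaRect((w[m,:2]*1000).astype(np.float32)),np.median(w[m,2]))
g=im.sum(2).ravel()
for T in (150,190):
    m=(w[:,2]>.0235)&(w[:,2]<.031)&(g<T)&(w[:,1]<.02)&(abs(w[:,0]-.54)<.06)
    print(m.sum(),cv2.minAreaRect((w[m,:2]*1000).astype(np.float32)),np.median(w[m,2]))
m=(w[:,2]>.082)&(w[:,2]<.096)&(abs(w[:,0]-.54)<.04)&(abs(w[:,1]+.073)<.04)
print(m.sum(),cv2.minAreaRect((w[m,:2]*1000).astype(np.float32)),np.median(w[m,2]))
E
```

```text
clock: 1.7
tcp_pos: [0.5399, -0.1446, 0.1514]
orientation: [-0.0, 0.69, 0.724, -0.0]
wrist_force: [-0.7, 0.4, -0.0]
finger_gap: 0.0602
[ 0.53997676 -0.14491635  0.15156426] [[-4.670e-02  9.989e-01  0.000e+00]
 [ 9.989e-01  4.670e-02 -5.000e-04]
 [-5.000e-04  0.000e+00 -1.000e+00]] [-0.1440136  -0.60685788  0.16078191]
670 ((539.827392578125, -140.0179901123047), (11.7977933883667, 25.992366790771484), 2.60624623298645) 0.0758281568584231
1330 ((554.2432861328125, -120.76516723632812), (55.025901794433594, 89.29710388183594), 16.04350471496582) 0.025937411355576423
11431 ((537.7835083007812, -95.79474639892578), (79.34310150146484, 149.5520477294922), 2.7685272693634033) 0.025920883886433155
3706 ((536.9258422851562, -71.83206176757812), (29.75606918334961, 43.94955062866211), 87.37901306152344) 0.08797389750549274
```

View pics/w1.png

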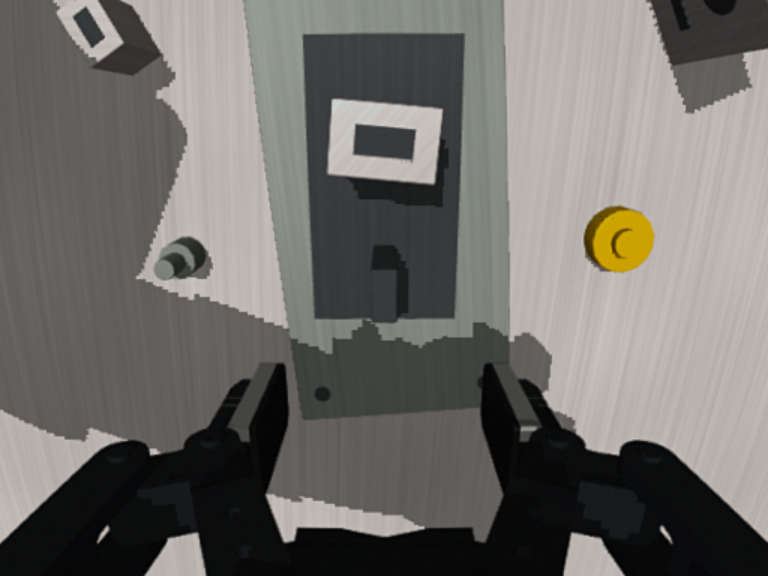

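The wrist view shows the tab at (385,290) between the fingers and square to the jaws, with the lock ahead at (385,140). I'll descend and grip.

```bash
python3 -m creep '[[0.002,0,0.015,0,0,0],[0.004,0,0.035,0,0,0],[0.005,0,0.06,0,0,0],[0.005,0,0.082,0,0,0],[0.005,0,0.1,0,0,0],[0.005,0,0.11,0,0,0],[0.005,0,0.1145,0,0,0],[0.005,0,0.1145,0,0,0]]' 0.045; python3 -m creep '[[0,0,0,0,0,0],[0,0,0,0,0,0],[0,0,0,0,0,0],[0,0,0,0,0,0],[0,0,0,0,0,0],[0,0,0,0,0,0],[0,0,0,0,0,0],[0,0,0,0,0,0]]' 0.0 60;  python3 -c "
from h import *
s=env.get_state();print(s['tcp_pos'],s['wrist_force'],s['ft_torque'],s['finger_gap'])"
```

```text
clock: 2.55
tcp_pos: [0.54, -0.1396, 0.0369]
orientation: [-0.0, 0.69, 0.724, -0.0]
wrist_force: [-0.6, 0.2, -0.1]
finger_gap: 0.0446
clock: 3.35
tcp_pos: [0.5405, -0.1395, 0.0379]
orientation: [0.001, 0.69, 0.724, -0.0]
wrist_force: [-2.5, -1.1, 5.6]
finger_gap: 0.0114
[ 0.54053536 -0.13949524  0.03790532] [-2.49422612 -1.07242231  5.63034257] [-0.09497901  0.58443843  0.04378258] 0.011373317952305112
```

```bash
python3 -m creep '[[0,0,-0.001,0,0,-0.7],[0,0,-0.001,0,0,-1.5],[0,0,-0.001,0,0,-2.3],[0,0,-0.001,0,0,-3.1],[0,0,-0.001,0,0,-3.9],[0,0,-0.001,0,0,-4.7],[0,0,-0.001,0,0,-4.7],[0,0,-0.001,0,0,-4.7]]'; python3 -m creep '[[-0.0001,0,-0.0002,0,0.4,0],[-0.0003,0,-0.0006,0,1.2,0],[-0.0006,0,-0.001,0,2,0],[-0.0009,0,-0.0015,0,2.8,0],[-0.0012,0,-0.0019,0,3.6,0],[-0.0014,0,-0.0023,0,4.5,0],[-0.0014,0,-0.0023,0,4.5,0],[-0.0014,0,-0.0023,0,4.5,0]]'
cat > c.py <<'E'
from h import *
s=env.get_state(); r=rot(s['orientation']); M=r.as_matrix()
e=np.array([-.1284,.9917,0]);n=np.array([-.9917,-.1284,0]);o=np.array([.5239,.0238,0.0])
d=s['tcp_pos']-o
ct=s['tcp_pos']+M@[.045,0,.017]; dc=ct-o; nose=s['tcp_pos']+M@[.120,0,.017]-o; rear=s['tcp_pos']+M@[-.03,0,.017]-o
print('t',s['clock'],'pitch',np.degrees(np.arcsin(M[2,0])).round(2),'yaw',(np.degrees(np.arctan2(M[1,0],M[0,0]))-97.37).round(2),'roll',np.degrees(M[2,1]).round(2))
print('carrier if rigid: along,lat,z',(dc@e).round(4),(dc@n).round(4),dc[2].round(4),'nose',(nose@e).round(4),nose[2].round(4),'rear',(rear@e).round(4),rear[2].round(4))
print('F along,lat,z',s['wrist_force']@e,s['wrist_force']@n,s['wrist_force'][2],'T',s['ft_torque'].round(2),'gap',s['finger_gap'])
E
python3 c.py
```

```text
clock: 4.15
tcp_pos: [0.5405, -0.1391, 0.0379]
orientation: [0.0, 0.66, 0.752, 0.0]
wrist_force: [3.4, 1.3, -0.0]
finger_gap: 0.0116
clock: 4.95
tcp_pos: [0.5404, -0.1405, 0.0402]
orientation: [-0.03, 0.659, 0.751, 0.026]
wrist_force: [1.9, 4.2, 2.0]
finger_gap: 0.0113
t 4.95 pitch 4.51 yaw 0.06 roll 0.0
carrier if rigid: along,lat,z -0.1189 0.0048 0.0267 nose -0.0441 0.0326 rear -0.1937 0.0209
F along,lat,z 3.955549008906811 -2.3834204673059713 2.046637301814385 T [ 0.16 -0.47 -0.03] gap 0.011253036372358322
```

```bash
python3 -m creep '[[0.003,0.0005,0.0002,0,0,0],[0.008,0.001,0.0006,0,0,0],[0.014,0.002,0.0011,0,0,0],[0.02,0.003,0.0016,0,0,0],[0.026,0.004,0.002,0,0,0],[0.031,0.0045,0.0024,0,0,0],[0.034,0.0045,0.0027,0,0,0],[0.034,0.0045,0.0027,0,0,0]]'; python3 c.py
python3 - <<'E'
from h import *
im,W=cloud('side'); cv2.imwrite('pics/s2.png',cv2.resize(im[120:215,230:360],(780,570),interpolation=cv2.INTER_CUBIC))
E
```

```text
clock: 5.75
tcp_pos: [0.5403, -0.1052, 0.0401]
orientation: [-0.03, 0.659, 0.751, 0.026]
wrist_force: [-0.1, -0.9, 0.3]
finger_gap: 0.0114
t 5.75 pitch 4.54 yaw 0.12 roll 0.01
carrier if rigid: along,lat,z -0.0838 0.0004 0.0268 nose -0.009 0.0327 rear -0.1586 0.0208
F along,lat,z -0.8665641983464043 0.21528816808781776 0.30802862505206907 T [-0.8  -0.11  0.  ] gap 0.011399178676775807
```

View pics/s2.png

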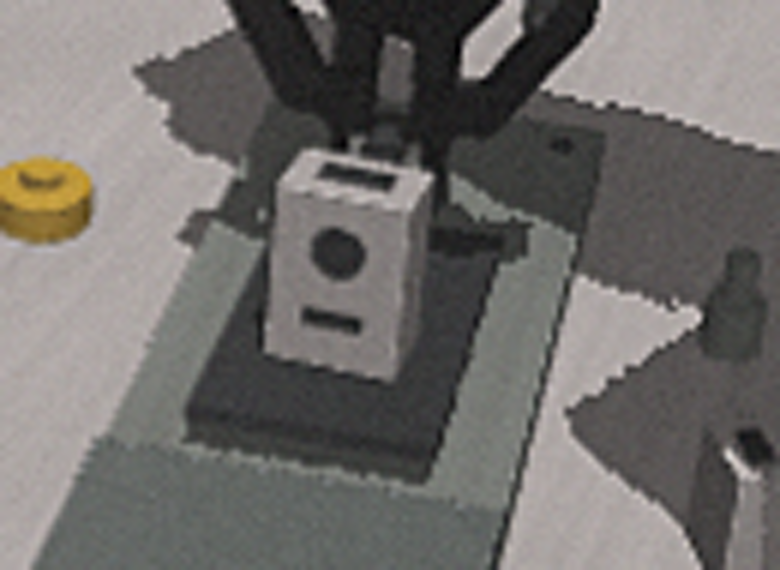

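The side view shows the nose, at about (310,450) in the crop, lifted clear with a shadow beneath it just short of the step, and the lock standing. Next I'll check the actual pitch.

```bash
cat > p.py <<'E'
from h import *
s=env.get_state(); M=rot(s['orientation']).as_matrix(); T=np.array(s['tcp_pos'])
im,W=cloud('side'); w=W.reshape(-1,3); L=(w-T)@M  # tool coords
m=(abs(L[:,1])<.036)&(L[:,0]>.088)&(L[:,0]<.118)&(L[:,2]>0.0)&(L[:,2]<.017)
m2=(abs(L[:,1])<.035)&(L[:,0]>.04)&(L[:,0]<.10)&(L[:,2]<-.045)&(L[:,2]>-.065)
for k,nm in((m,'nose top'),(m2,'lock top')):
    q=L[k]; print(nm,k.sum(),np.median(q,0).round(4)*1000)
    if k.sum()>20: print(' slope dz/dx',np.polyfit(q[:,0],q[:,2],1)[0].round(3), 'world z',np.median(w[k,2]).round(4))
E
python3 p.py
```

```text
nose top 308 [103.8  -0.8  13.2]
 slope dz/dx 0.012 world z 0.0353
lock top 203 [ 73.8   0.2 -49.1]
 slope dz/dx 0.058 world z 0.0946
```

```bash
python3 -m creep '[[-0.0002,0,-0.0003,0,0.5,0],[-0.0004,0,-0.0005,0,1,0],[0.002,0,-0.0003,0,1,0],[0.005,0,-0.0001,0,1,0],[0.008,0,0.0001,0,1,0],[0.011,0,0.0004,0,1,0],[0.013,0,0.0005,0,1,0],[0.013,0,0.0005,0,1,0]]'; python3 c.py;  python3 -m creep '[[0.001,0,0.0001,0,0,0],[0.003,0,0.0003,0,0,0],[0.005,0,0.0005,0,0,0],[0.008,0,0.0008,0,0,0],[0.011,0,0.0011,0,0,0],[0.013,0,0.0012,0,0,0],[0.014,0,0.0013,0,0,0],[0.014,0,0.0013,0,0,0]]'; python3 c.py
```

```text
clock: 6.65
tcp_pos: [0.5386, -0.0928, 0.0406]
orientation: [-0.036, 0.659, 0.751, 0.032]
wrist_force: [0.9, -2.9, -0.4]
finger_gap: 0.0115
t 6.65 pitch 5.51 yaw 0.09 roll 0.0
carrier if rigid: along,lat,z -0.0711 0.0004 0.028 nose 0.0036 0.0352 rear -0.1457 0.0208
F along,lat,z -2.9769732271429947 -0.47658208323064166 -0.37513296868933876 T [-1.25 -0.25 -0.01] gap 0.01150846797538118
clock: 7.45
tcp_pos: [0.5367, -0.0788, 0.0406]
orientation: [-0.036, 0.659, 0.751, 0.032]
wrist_force: [0.1, -3.9, 1.2]
finger_gap: 0.0115
t 7.45 pitch 5.52 yaw 0.09 roll -0.01
carrier if rigid: along,lat,z -0.057 0.0005 0.028 nose 0.0177 0.0353 rear -0.1316 0.0208
F along,lat,z -3.840901844775797 0.4193856237303055 1.2056787972583534 T [-1.2  -0.23  0.01] gap 0.011544471985023954
```

```bash
python3 -m creep '[[0.0001,0,0.0002,0,-0.3,0],[0.0003,0,0.0005,0,-0.9,0],[0.0004,0,0.0008,0,-1.5,0],[0.0006,0,0.001,0,-1.9,0],[0.0007,0,0.0012,0,-2.3,0],[0.0008,0,0.0013,0,-2.5,0],[0.0008,0,0.0013,0,-2.5,0],[0.0008,0,0.0013,0,-2.5,0]]'; python3 c.py; python3 p.py
```

```text
clock: 8.25
tcp_pos: [0.5367, -0.0784, 0.0396]
orientation: [-0.02, 0.66, 0.751, 0.017]
wrist_force: [-1.2, -3.0, 5.3]
finger_gap: 0.0108
t 8.25 pitch 3.01 yaw 0.06 roll 0.0
carrier if rigid: along,lat,z -0.0571 0.0005 0.025 nose 0.0178 0.0289 rear -0.132 0.021
F along,lat,z -2.782712811316842 1.5213828515390082 5.326865247150815 T [-0.48  0.25  0.13] gap 0.010802902752415874
nose top 343 [103.7  -0.4  12.4]
 slope dz/dx -0.001 world z 0.0326
lock top 231 [ 74.3  -0.4 -49.5]
 slope dz/dx 0.063 world z 0.0926
```

```bash
python3 -m creep '[[0.002,0,0.0001,0,0.1,0],[0.005,0,0.0002,0,0.2,0],[0.009,0,0.0003,0,0.3,0],[0.013,0,0.0005,0,0.4,0],[0.017,0,0.0006,0,0.5,0],[0.021,0,0.0008,0,0.6,0],[0.024,0,0.0009,0,0.7,0],[0.025,0,0.0009,0,0.75,0]]'; python3 c.py; python3 -m creep '[[0.002,0,0.0001,0,0.1,0],[0.005,0,0.0002,0,0.2,0],[0.009,0,0.0003,0,0.3,0],[0.013,0,0.0005,0,0.5,0],[0.017,0,0.0006,0,0.6,0],[0.021,0,0.0008,0,0.8,0],[0.024,0,0.0009,0,0.9,0],[0.025,0,0.0009,0,1,0]]'; python3 c.py;python3 p.py
```

```text
clock: 9.1
tcp_pos: [0.5343, -0.0543, 0.04]
orientation: [-0.024, 0.66, 0.751, 0.021]
wrist_force: [0.3, -6.0, 2.2]
finger_gap: 0.0116
t 9.1 pitch 3.66 yaw 0.05 roll 0.06
carrier if rigid: along,lat,z -0.0328 -0.0003 0.0259 nose 0.0421 0.0307 rear -0.1076 0.0211
F along,lat,z -5.946011809127107 0.5154162856059198 2.1861616855556987 T [-1.03 -0.1   0.03] gap 0.011551639727309241
clock: 9.9
tcp_pos: [0.5312, -0.0297, 0.0408]
orientation: [-0.03, 0.659, 0.751, 0.027]
wrist_force: [1.6, -6.3, 2.3]
finger_gap: 0.0114
t 9.9 pitch 4.62 yaw 0.04 roll 0.07
carrier if rigid: along,lat,z -0.0078 -0.0004 0.0275 nose 0.0669 0.0335 rear -0.0826 0.0215
F along,lat,z -6.484078195873267 -0.766321033887348 2.31992250373067 T [-1.29 -0.14 -0.  ] gap 0.011425459157534797
nose top 383 [103.4  -1.6  12.6]
 slope dz/dx -0.003 world z 0.0365
lock top 263 [ 73.8  -0.3 -49.3]
 slope dz/dx 0.049 world z 0.0956
```

```bash
python3 -m creep '[[0.002,0,0.0001,0,0.1,0],[0.004,0,0.0002,0,0.2,0],[0.006,0,0.0003,0,0.4,0],[0.008,0,0.0004,0,0.6,0],[0.01,0,0.0005,0,0.8,0],[0.0115,0,0.0005,0,0.9,0],[0.0117,0,0.0005,0,0.9,0],[0.0117,0,0.0005,0,0.9,0]]'; python3 c.py; python3 -m creep '[[0.0002,0,-0.0004,0,-0.5,0],[0.0005,0,-0.001,0,-1.4,0],[0.0008,0,-0.0016,0,-2.3,0],[0.0011,0,-0.0022,0,-3.2,0],[0.0014,0,-0.0028,0,-4.1,0],[0.0016,0,-0.0033,0,-4.7,0],[0.0017,0,-0.0036,0,-5.2,0],[0.0017,0,-0.0036,0,-5.2,0]]';python3 c.py;python3 p.py
```

```text
clock: 10.75
tcp_pos: [0.5296, -0.0183, 0.0412]
orientation: [-0.036, 0.659, 0.75, 0.032]
wrist_force: [1.3, -5.4, 3.2]
finger_gap: 0.0115
t 10.75 pitch 5.51 yaw 0.03 roll 0.06
carrier if rigid: along,lat,z 0.0039 -0.0002 0.0286 nose 0.0786 0.0358 rear -0.0707 0.0214
F along,lat,z -5.486911384345558 -0.5733726098599464 3.2438548700602543 T [-1.4  -0.13 -0.  ] gap 0.011513320465777615
clock: 11.55
tcp_pos: [0.5293, -0.0164, 0.045]
orientation: [-0.002, 0.66, 0.751, 0.002]
wrist_force: [1.0, -4.3, 1.1]
finger_gap: 0.0111
t 11.55 pitch 0.35 yaw 0.06 roll 0.06
carrier if rigid: along,lat,z 0.0046 -0.0002 0.0283 nose 0.0796 0.0287 rear -0.0704 0.0278
F along,lat,z -4.416475572915099 -0.3975923057970034 1.073393508652967 T [-1.13 -0.14 -0.03] gap 0.01113688815702386
nose top 452 [1.03e+02 1.00e-01 1.25e+01]
 slope dz/dx 0.001 world z 0.0331
lock top 301 [ 73.1  -0.4 -49.4]
 slope dz/dx 0.05 world z 0.0948
```

```bash
python3 -m creep '[[0.002,0,0,0,0,0],[0.006,0,0,0,-0.1,0],[0.012,0,0,0,-0.2,0],[0.018,0,0,0,-0.3,0],[0.025,0,0,0,-0.3,0],[0.032,0,0,0,-0.3,0],[0.038,0,0,0,-0.3,0],[0.04,0,0,0,-0.3,0]]'; python3 c.py; python3 -m creep '[[0.002,0,0,0,0,0],[0.006,0,0,0,0,0],[0.012,0,0,0,0,0],[0.018,0,0,0,0,0],[0.025,0,0,0,0,0],[0.031,0,0,0,0,0],[0.036,0,0,0,0,0],[0.038,0,0,0,0,0]]';python3 c.py;python3 p.py
python3 - <<'E'
from h import *
im,W=cloud('top'); cv2.imwrite('pics/t2.png',cv2.resize(im[180:280,130:290],(800,500),interpolation=cv2.INTER_CUBIC))
E
```

```text
clock: 12.4
tcp_pos: [0.5238, 0.0234, 0.0452]
orientation: [-0.0, 0.66, 0.751, 0.0]
wrist_force: [1.0, -5.9, 3.3]
finger_gap: 0.0114
t 12.4 pitch 0.05 yaw 0.06 roll 0.03
carrier if rigid: along,lat,z 0.0447 0.0002 0.0283 nose 0.1197 0.0284 rear -0.0303 0.0282
F along,lat,z -6.004514999142892 -0.22510231176497228 3.2794862038893955 T [-1.34 -0.16  0.01] gap 0.011427519950226993
clock: 13.2
tcp_pos: [0.5188, 0.061, 0.0453]
orientation: [-0.0, 0.66, 0.751, 0.0]
wrist_force: [1.2, -7.2, 3.6]
finger_gap: 0.011
t 13.2 pitch 0.05 yaw 0.05 roll 0.02
carrier if rigid: along,lat,z 0.0826 0.0003 0.0284 nose 0.1576 0.0284 rear 0.0076 0.0283
F along,lat,z -7.258244346583626 -0.2506852185510523 3.6095358549228536 T [-1.36 -0.18  0.02] gap 0.01099584119113984
nose top 577 [103.3  -0.7  12.7]
 slope dz/dx 0.008 world z 0.0327
lock top 381 [ 72.4  -0.6 -49.4]
 slope dz/dx 0.044 world z 0.0948
```

View pics/t2.png

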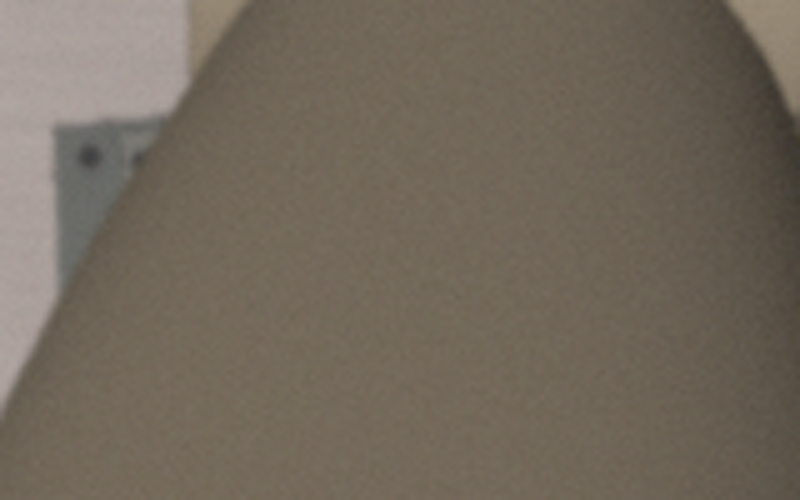

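The arm hides the strip in that top view, so I'll feel for it instead: creep forward with less down-press.

```bash
python3 -m creep '[[0.001,0,-0.0003,0,0,0],[0.002,0,-0.0007,0,0,0],[0.003,0,-0.0007,0,0,0],[0.004,0,-0.0007,0,0,0],[0.005,0,-0.0007,0,0,0],[0.006,0,-0.0007,0,0,0],[0.007,0,-0.0007,0,0,0],[0.008,0,-0.0007,0,0,0]]'; python3 c.py
python3 - <<'E'
from h import *
im,W=cloud('side'); cv2.imwrite('pics/s3.png',cv2.resize(im[190:310,190:310],(600,600),interpolation=cv2.INTER_CUBIC))
w=W.reshape(-1,3); e=np.array([-.1284,.9917,0]);n=np.array([-.9917,-.1284,0]);o=np.array([.5239,.0238,0]); d=w-o; a=d@e; l=d@n; z=w[:,2]
k=(abs(l)<.03)&(z>.035)&(z<.043)&(a>.15)&(a<.215); print('strip top front pct',np.percentile(a[k],[1,3,10,50,97]).round(4),k.sum())
k=(abs(l)<.03)&(z>.0305)&(z<.0345)&(a>.13)&(a<.19); print('carrier top nose pct',np.percentile(a[k],[50,90,97,99]).round(4),k.sum())
E
```

```text
clock: 14.1
tcp_pos: [0.5166, 0.0699, 0.0454]
orientation: [-0.002, 0.66, 0.752, 0.001]
wrist_force: [0.7, 0.0, -6.6]
finger_gap: 0.0114
t 14.1 pitch 0.2 yaw 0.09 roll -0.08
carrier if rigid: along,lat,z 0.0918 0.0014 0.0285 nose 0.1668 0.0288 rear 0.0168 0.0283
F along,lat,z -0.07715062744893665 -0.7037009725643503 -6.561763848686144 T [-0.31 -0.07  0.02] gap 0.01140510966149541
strip top front pct [0.1845 0.1854 0.1872 0.1941 0.2024] 332
carrier top nose pct [0.1501 0.1655 0.1669 0.1678] 642
```

View pics/s3.png

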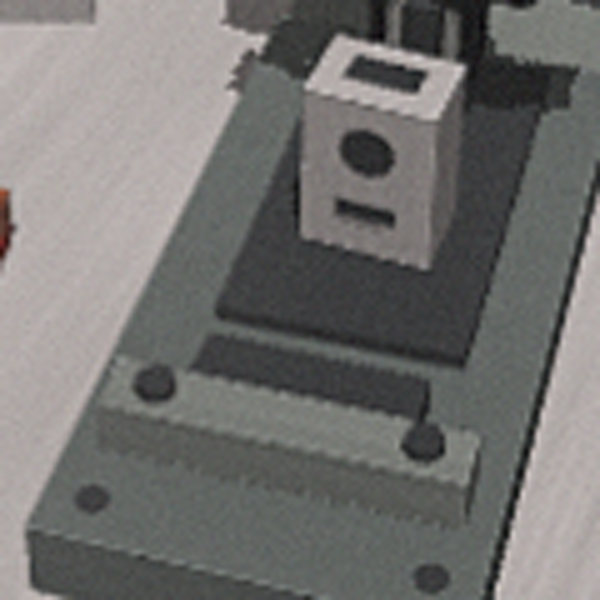

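In this crop the nose edge (about (340,340)) is short of the strip front (about (315,365)) by roughly 17 mm, and the carrier is square with the lock standing. F_z shows I am carrying the carrier's weight, so I'll lower 0.4 mm and then approach.

```bash
python3 -m creep '[[0,0,0.0002,0,0,0],[0,0,0.0004,0,0,0],[0,0,0.0004,0,0,0],[0.001,0,0.0004,0,0,0],[0.002,0,0.0004,0,0,0],[0.003,0,0.0004,0,0,0],[0.004,0,0.0004,0,0,0],[0.005,0,0.0004,0,0,0]]'; python3 c.py; python3 -m creep '[[0.001,0,0,0,0,0],[0.002,0,0,0,0,0],[0.003,0,0,0,0,0],[0.004,0,0,0,0,0],[0.005,0,0,0,0,0],[0.006,0,0,0,0,0],[0.0065,0,0,0,0,0],[0.007,0,0,0,0,0]]'; python3 c.py
```

```text
clock: 14.95
tcp_pos: [0.5168, 0.0745, 0.0455]
orientation: [-0.001, 0.66, 0.752, 0.001]
wrist_force: [-0.1, -1.0, -6.4]
finger_gap: 0.0112
t 14.95 pitch 0.14 yaw 0.07 roll 0.0
carrier if rigid: along,lat,z 0.0962 0.0006 0.0286 nose 0.1712 0.0288 rear 0.0212 0.0284
F along,lat,z -0.9700132234623331 0.2211330522925358 -6.4102236433758595 T [-0.3  -0.    0.01] gap 0.011249724118912653
clock: 15.75
tcp_pos: [0.5159, 0.0814, 0.0456]
orientation: [-0.001, 0.66, 0.752, 0.001]
wrist_force: [0.5, 0.1, -6.3]
finger_gap: 0.0113
t 15.75 pitch 0.14 yaw 0.07 roll 0.0
carrier if rigid: along,lat,z 0.1032 0.0006 0.0287 nose 0.1782 0.0289 rear 0.0282 0.0285
F along,lat,z 0.04270069140391229 -0.5366349346807505 -6.299835068554673 T [-0.28  0.01 -0.  ] gap 0.011342059285420996
```

```bash
python3 -m creep '[[0,0,0.0002,0,0,0],[0,0,0.0004,0,0,0],[0,0,0.0006,0,0,0],[0,0,0.0006,0,0,0],[0,0,0.0006,0,0,0],[0,0,0.0006,0,0,0],[0,0,0.0006,0,0,0],[0,0,0.0006,0,0,0]]'; python3 c.py
```

```text
clock: 16.55
tcp_pos: [0.5159, 0.0814, 0.0453]
orientation: [-0.001, 0.66, 0.752, 0.001]
wrist_force: [-4.1, 0.3, 3.9]
finger_gap: 0.011
t 16.55 pitch 0.15 yaw 0.07 roll 0.01
carrier if rigid: along,lat,z 0.1032 0.0005 0.0284 nose 0.1782 0.0286 rear 0.0282 0.0282
F along,lat,z 0.7840161737400263 4.057316747171306 3.9335620074799644 T [-0.17  0.55  0.01] gap 0.010998203113426905
```

```bash
python3 -m creep '[[0,0,-0.0001,0,0,0],[0,0,-0.0002,0,0,0],[0.0005,0,-0.0002,0,0,0],[0.001,0,-0.0002,0,0,0],[0.0015,0,-0.0002,0,0,0],[0.002,0,-0.0002,0,0,0],[0.0025,0,-0.0002,0,0,0],[0.003,0,-0.0002,0,0,0]]'; python3 c.py;python3 -m creep '[[0.0002,0,0,0,0,0],[0.0004,0,0,0,0,0],[0.0006,0,0,0,0,0],[0.0008,0,0,0,0,0],[0.001,0,0,0,0,0],[0.0012,0,0,0,0,0],[0.0015,0,0,0,0,0],[0.0015,0,0,0,0,0]]'; python3 c.py
```

```text
clock: 17.35
tcp_pos: [0.5165, 0.0833, 0.0453]
orientation: [0.0, 0.66, 0.751, 0.001]
wrist_force: [-0.9, -4.1, 1.5]
finger_gap: 0.0111
t 17.35 pitch 0.02 yaw 0.02 roll 0.07
carrier if rigid: along,lat,z 0.1049 -0.0003 0.0283 nose 0.1799 0.0283 rear 0.0299 0.0283
F along,lat,z -3.9426917041425367 1.4141307274117898 1.533683101641729 T [-0.97  0.24  0.05] gap 0.011100649131599914
clock: 18.15
tcp_pos: [0.5157, 0.0859, 0.0453]
orientation: [-0.001, 0.66, 0.751, 0.001]
wrist_force: [1.8, -2.8, 2.1]
finger_gap: 0.0113
t 18.15 pitch 0.14 yaw 0.07 roll 0.04
carrier if rigid: along,lat,z 0.1077 0.0002 0.0284 nose 0.1827 0.0286 rear 0.0327 0.0282
F along,lat,z -2.9610405828990007 -1.3976983643095517 2.0911886704582208 T [-0.96 -0.34 -0.06] gap 0.011319772941964503
```

```bash
python3 -m creep '[[0.0002,0,0,0,0,0],[0.0004,0,0,0,0,0],[0.0006,0,0,0,0,0],[0.0008,0,0,0,0,0],[0.001,0,0,0,0,0],[0.001,0,0,0,0,0],[0.001,0,0,0,0,0],[0.001,0,0,0,0,0]]' ; python3 c.py
```

```text
clock: 18.95
tcp_pos: [0.5153, 0.0866, 0.0453]
orientation: [-0.001, 0.66, 0.751, 0.001]
wrist_force: [1.6, -5.0, 2.5]
finger_gap: 0.011
t 18.95 pitch 0.12 yaw 0.06 roll 0.01
carrier if rigid: along,lat,z 0.1084 0.0005 0.0284 nose 0.1834 0.0286 rear 0.0334 0.0282
F along,lat,z -5.180243337678503 -0.9894689862545312 2.4714018798290147 T [-1.13 -0.41 -0.06] gap 0.01102802631573643
```

```bash
python3 -m creep '[[0.0002,0,0,0,0,0],[0.0004,0,0,0,0,0],[0.0006,0,0,0,0,0],[0.0006,0,0,0,0,0],[0.0006,0,0,0,0,0],[0.0006,0,0,0,0,0],[0.0006,0,0,0,0,0],[0.0006,0,0,0,0,0]]'; python3 c.py
```

```text
clock: 19.75
tcp_pos: [0.5151, 0.0871, 0.0453]
orientation: [-0.001, 0.66, 0.751, 0.001]
wrist_force: [1.3, -4.3, 2.1]
finger_gap: 0.0114
t 19.75 pitch 0.11 yaw 0.05 roll -0.0
carrier if rigid: along,lat,z 0.109 0.0006 0.0284 nose 0.184 0.0285 rear 0.034 0.0282
F along,lat,z -4.4393053791441535 -0.6982568119577782 2.073539286259998 T [-1.21 -0.31 -0.08] gap 0.011443449968321048
```

```bash
for i in 1; do python3 -m creep '[[0.0002,0,0,0,0,0],[0.0004,0,0,0,0,0],[0.0006,0,0,0,0,0],[0.0008,0,0,0,0,0],[0.001,0,0,0,0,0],[0.001,0,0,0,0,0],[0.001,0,0,0,0,0],[0.001,0,0,0,0,0]]'; done; python3 c.py
```

```text
clock: 20.55
tcp_pos: [0.515, 0.0879, 0.0453]
orientation: [-0.001, 0.66, 0.751, 0.0]
wrist_force: [0.7, -5.7, 2.6]
finger_gap: 0.011
t 20.55 pitch 0.09 yaw 0.05 roll -0.01
carrier if rigid: along,lat,z 0.1097 0.0007 0.0284 nose 0.1847 0.0285 rear 0.0347 0.0282
F along,lat,z -5.693947499824405 0.029386948705427525 2.5814693505387973 T [-1.38 -0.34 -0.06] gap 0.011043280908911539
```

```bash
python3 -m creep '[[0.0002,0,0,0,0,0],[0.0004,0,0,0,0,0],[0.0006,0,0,0,0,0],[0.0006,0,0,0,0,0],[0.0006,0,0,0,0,0],[0.0006,0,0,0,0,0],[0.0006,0,0,0,0,0],[0.0006,0,0,0,0,0]]'; python3 c.py
```

```text
clock: 21.35
tcp_pos: [0.5149, 0.0879, 0.0453]
orientation: [-0.0, 0.66, 0.751, 0.0]
wrist_force: [1.5, -8.5, 3.1]
finger_gap: 0.0114
t 21.35 pitch 0.03 yaw 0.02 roll -0.01
carrier if rigid: along,lat,z 0.1098 0.0007 0.0283 nose 0.1848 0.0283 rear 0.0348 0.0283
F along,lat,z -8.570280856685438 -0.36602006103300944 3.085090225872932 T [-1.65 -0.32 -0.04] gap 0.011379487454864234
```

Contact is made: no advance, and the drag rose. I'll press up in small steps.

```bash
python3 -m creep '[[0.0002,0,0,0,0,0],[0.0004,0,0,0,0,0],[0.0006,0,0,0,0,0],[0.0006,0,0,0,0,0],[0.0006,0,0,0,0,0],[0.0006,0,0,0,0,0],[0.0006,0,0,0,0,0],[0.0006,0,0,0,0,0]]'; python3 c.py
```

```text
clock: 22.15
tcp_pos: [0.5149, 0.0879, 0.0453]
orientation: [0.0, 0.66, 0.751, -0.0]
wrist_force: [1.9, -10.3, 3.0]
finger_gap: 0.0116
t 22.15 pitch -0.04 yaw 0.0 roll -0.02
carrier if rigid: along,lat,z 0.1098 0.0007 0.0283 nose 0.1848 0.0282 rear 0.0348 0.0283
F along,lat,z -10.488904095938883 -0.5249731620167899 2.989033653802611 T [-2.02 -0.37  0.05] gap 0.011559148079477662
```

```bash
python3 -m creep '[[0.0002,0,0,0,0,0],[0.0004,0,0,0,0,0],[0.0006,0,0,0,0,0],[0.0008,0,0,0,0,0],[0.001,0,0,0,0,0],[0.001,0,0,0,0,0],[0.001,0,0,0,0,0],[0.001,0,0,0,0,0]]'; python3 c.py
```

```text
clock: 22.95
tcp_pos: [0.5148, 0.088, 0.0453]
orientation: [0.001, 0.66, 0.751, -0.001]
wrist_force: [2.0, -13.8, 2.2]
finger_gap: 0.0106
t 22.95 pitch -0.15 yaw -0.05 roll -0.04
carrier if rigid: along,lat,z 0.1098 0.0008 0.0282 nose 0.1848 0.028 rear 0.0348 0.0284
F along,lat,z -13.917875889795114 -0.2279868886726445 2.2228034615204653 T [-2.52 -0.29 -0.01] gap 0.01056889068130063
```

```bash
python3 -m creep '[[0.0002,0,0,0,0,0],[0.0003,0,0,0,0,0],[0.0003,0,0,0,0,0],[0.0003,0,0,0,0,0],[0.0003,0,0,0,0,0],[0.0003,0,0,0,0,0],[0.0003,0,0,0,0,0],[0.0003,0,0,0,0,0]]'; python3 c.py
```

```text
clock: 23.75
tcp_pos: [0.5148, 0.0879, 0.0454]
orientation: [0.001, 0.661, 0.751, -0.001]
wrist_force: [0.8, -16.2, 2.8]
finger_gap: 0.0115
t 23.75 pitch -0.18 yaw -0.06 roll -0.04
carrier if rigid: along,lat,z 0.1097 0.0007 0.0282 nose 0.1847 0.028 rear 0.0347 0.0284
F along,lat,z -16.17217304625279 1.2449116178549315 2.7981912474134876 T [-2.72 -0.3   0.02] gap 0.011505031825971013
```

Held 0.8 s at about 10–16 N. I'll unload and release.

```bash
python3 -m creep '[[-0.0004,0,0,0,0,0],[-0.0008,0,0,0,0,0],[-0.0012,0,0,0,0,0],[-0.0016,0,0,0,0,0],[-0.002,0,0,0,0,0],[-0.0022,0,0,0,0,0],[-0.0022,0,0,0,0,0],[-0.0022,0,0,0,0,0]]'; python3 c.py; python3 -m creep '[[0,0,0,0,0,0],[0,0,0,0,0,0],[0,0,0,0,0,0],[0,0,0,0,0,0],[0,0,0,0,0,0],[0,0,0,0,0,0],[0,0,0,0,0,0],[0,0,0,0,0,0]]' 0.045;python3 c.py
```

```text
clock: 24.55
tcp_pos: [0.5148, 0.088, 0.0453]
orientation: [-0.001, 0.66, 0.751, 0.0]
wrist_force: [1.1, -7.6, 2.7]
finger_gap: 0.0114
t 24.55 pitch 0.07 yaw 0.03 roll -0.02
carrier if rigid: along,lat,z 0.1098 0.0008 0.0283 nose 0.1848 0.0284 rear 0.0348 0.0283
F along,lat,z -7.653426692656392 -0.16705401710287202 2.7271366038574856 T [-1.49 -0.24 -0.1 ] gap 0.011364125655711443
clock: 25.35
tcp_pos: [0.5149, 0.0887, 0.0452]
orientation: [-0.001, 0.66, 0.751, 0.001]
wrist_force: [-0.1, 0.0, -0.1]
finger_gap: 0.0451
t 25.35 pitch 0.15 yaw 0.07 roll 0.0
carrier if rigid: along,lat,z 0.1106 0.0006 0.0283 nose 0.1856 0.0285 rear 0.0356 0.0281
F along,lat,z 0.013985438851646567 0.05515052558721694 -0.08982247207358977 T [ 0.04 -0.01  0.02] gap 0.04507983787157345
```

Released, with the wrist force near zero. Next I'll lift straight up, then check.

```bash
python3 -m creep '[[0,0,-0.005,0,0,0],[0,0,-0.015,0,0,0],[0,0,-0.03,0,0,0],[0,0,-0.05,0,0,0],[0,0,-0.075,0,0,0],[0,0,-0.1,0,0,0],[0,0,-0.12,0,0,0],[0,0,-0.12,0,0,0]]'; python3 -m creep '[[-0.01,0,0,0,0,0],[-0.03,0,0,0,0,0],[-0.06,0,0,0,0,0],[-0.09,0,0,0,0,0],[-0.12,0,0,0,0,0],[-0.14,0,0,0,0,0],[-0.15,0,0,0,0,0],[-0.15,0,0,0,0,0]]'
python3 - <<'E'
from h import *
e=np.array([-.1284,.9917,0]);n=np.array([-.9917,-.1284,0]);o=np.array([.5239,.0238,0])
im,W=cloud('wrist'); cv2.imwrite('pics/w2.png',cv2.resize(im,(768,576)))
im,W=cloud('side'); cv2.imwrite('pics/s4.png',cv2.resize(im[150:320,180:330],(600,680))[:600])
w=W.reshape(-1,3); d=w-o; A=np.stack([d@e,d@n],1); z=w[:,2]
for nm,k in (('carrier',(z>.030)&(z<.036)&(abs(A[:,1])<.05)&(A[:,0]>.02)&(A[:,0]<.183)),('lock',(z>.09)&(z<.099)&(abs(A[:,1])<.04)&(A[:,0]>.08)&(A[:,0]<.19)),('tab',(z>.078)&(z<.087)&(abs(A[:,1])<.02)&(A[:,0]>.03)&(A[:,0]<.09))):
    print(nm,k.sum(),cv2.minAreaRect((A[k]*1000).astype(np.float32)),np.median(z[k]))
print(env.get_state()['wrist_force'])
E
```

```text
clock: 26.15
tcp_pos: [0.5172, 0.0884, 0.1691]
orientation: [0.002, 0.66, 0.751, 0.003]
wrist_force: [0.3, 0.1, -0.3]
finger_gap: 0.0451
clock: 26.95
tcp_pos: [0.5339, -0.0616, 0.1637]
orientation: [-0.002, 0.661, 0.751, 0.0]
wrist_force: [0.1, -0.5, 0.6]
finger_gap: 0.0454
carrier 1556 ((108.41130065917969, 0.5669898986816406), (149.09805297851562, 80.53684997558594), 0.29124489426612854) 0.03277010938669586
lock 423 ((134.10855102539062, 0.7041053771972656), (44.911766052246094, 31.82980728149414), 82.93922424316406) 0.09478096187668378
tab 87 ((65.80111694335938, 0.6982073783874512), (28.022445678710938, 12.103227615356445), 0.06826470792293549) 0.08244207302863898
[-1.06763944  1.20344868 -0.06083655]
```

View pics/s4.png

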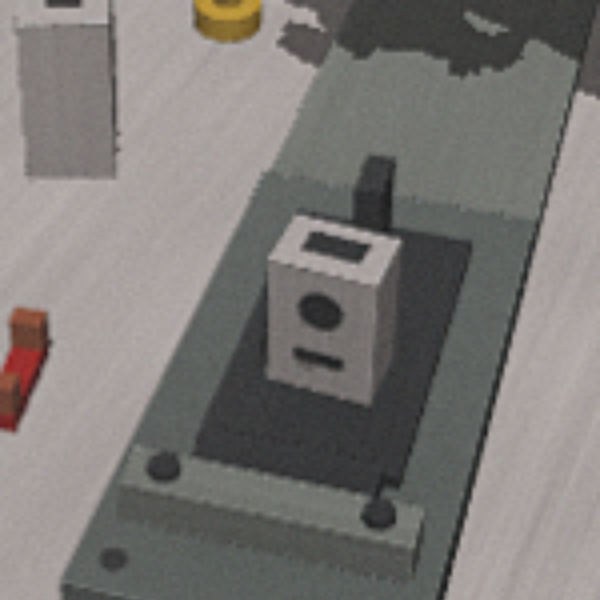

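The side view shows the carrier's nose at the strip (about (300,470)), square, with the lock standing at (335,310), and nothing held. I'm handing in.

```bash
python3 -c "
from workcell import env
print(env.get_state()['qvel'].round(3)); print(env.hand_in())"
```

```text
[ 0.021 -0.008  0.001  0.002 -0.002 -0.   ]
the job is handed in; nothing more can be done
None
```

The carrier is across the step and resting against the buffer strip, with the lock body still standing on it. I handed the job in at about 27 s. No verdict is reported, so the points below are my own measurements.

- **Crossing:** I gripped the tab at 60 N, squared a yaw error of about 4.7° and tipped the nose about 5° onto the step, which is about 7 mm high. I slid the carrier over on both plates, levelled it at the step edge, then slid it flat.
- **Pressing:** I felt for the strip and pressed in small steps. The wrist force along the slide peaked at about 16 N. About 5.5 N of that was sliding friction, so the force on the buffer was between about 10 and 16 N, held for at least 0.8 s. I then backed off, opened the fingers and lifted away.
- **Last checks, carrier:** It is square within about 0.3° and 0.6 mm off the centre line. Its underside is at gauge-plate height and its nose is at the strip. I did not measure its distance to the stop bar itself.
- **Last checks, lock and robot:** The lock body stands upright about 25 mm ahead of the carrier's centre. The wrist force was near zero, and nothing is held. My path stayed clear of the small parts, though I did not re-measure them.

**What disagreed:**
- For about 1.5 s on the gauge plate, shortly before the strip, my raise to cut friction took the carrier's whole weight, so it hung a fraction of a millimetre clear. I set it down again, and it was bearing on the plate before it touched the strip.
- The top camera was hidden by the arm at that stage, so I used the side camera and force feel instead.

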